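# Load the blue coated glass plate under the spring clips of the film test stage

## Task

Pick up the glass plate with the blue film by its grip block, lay it flat on the deck of the test stage between the guide rails, in front of the clips, and slide it in, bar first, until both spring clips have ridden up over its front bar and snapped down behind it. Go gently: do not ram the red sprung stop to its end, bend the clips up or press the glass hard on the deck, and leave the other plates, the wash bottle and the mortar where they are; then let go of the plate.

Things in the scene. Friction and masses are not known exactly. Their poses are not given: they have to be found in the camera images.
- plate_blue: The plate to load, blue film, blue band on its grip. Glass 115 x 60 x 5 mm, x from -60 to +55 mm. Origin on its underside, x forward to the bar, z up. A round aluminium bar, 10 mm thick, lies along the whole front edge (along y), axis at x = +55, z = 5 mm, so its top is 5 mm above the glass. About 140 g.
- blue_grip (a point): Middle of the blue plate's grip block: 16 mm (plate x) by 36 mm (y), standing on the glass at the rear from z = 5 to 31 mm; this point is at plate x = -50, y = 0, z = 18 mm.
- stage: White test stage with a grey deck, fixed to the bench, 260 (x) x 130 x 30 mm; flat deck on top at z = 30 mm. Origin: centre of its underside. The plate slides in along the stage's +x, bar first, plate x parallel to stage x. With the plate's origin at stage x = -65, y = 0 it lies on the deck clear in front of the clips.
- rail_mouth (a point): Point on the deck, stage x = +10 mm, y = 0, between two black rails 5 mm high, 8 mm thick. From here to x = +100 mm they leave a channel 65 mm wide; towards -x they flare out to about 90 mm at x = -33 mm. Before that the deck is open.
- clip_zone (a point): Point on the deck, stage x = +50, y = 0. A blue carriage with two leaf clips (y = +20, -20 mm) and the red stop is clamped with its clip noses up to 20 mm before or behind this point, not reported: feel for it. Lips rise at 30 degrees from the noses and begin 21 mm before them. Riding up resists by up to about 16 N in all, then falls off. Deck and clips are slippery. Carriage 25 mm high.
- clip_left (a joint): Lift (rad) of the clip at the stage's +y side: 0 empty, about 0.14 on top of the bar, about 0.05 snapped down on the glass behind the bar. Its nose, a 7 mm round roll 2.5 mm above the deck, is 52 mm before its hinge. Sprung down by 2.3 N at 0, 4.2 N at 0.14; bends if lifted beyond 0.25.
- clip_right (a joint): The same for the clip at the stage's -y side.
- stop (a joint): How far (m) the red stop is pushed in along the stage's +x: 0 free, 0.006 end of travel; 1.5 N at first plus 1.5 N per mm. The bar meets it when its axis is 5 mm past the clip noses; the clips are fully down at about 7 mm; at 11 mm the stop is at its end. Once released, the stop stays 1 to 2 mm in and holds the bar back against the clips.
- plate_grey: Another plate of the same shape with a dark grey film; leave alone.
- plate_amber: Another plate of the same shape with an amber film; leave alone.
- wash_bottle: White wash bottle, 62 mm in diameter, 160 mm high with its spout; origin at the centre of its base; leave alone.
- mortar: Black bowl, 80 mm across, 45 mm high; origin at the centre of its base; leave alone.
Mind the look-alikes: they are no part of the job. What is shaped like the plate_blue but yellow is not meant.

How it is judged:
On the way, in this order (a step that is already met when the one before it is completed fails the run):
1. the blue plate lies flat on the deck between the rails, in front of the clips (z of plate_blue in the frame of stage between 0.027 and 0.0335 m and angle between plate_blue's own z axis and vertical below 0.06 rad and y of plate_blue in the frame of stage between -0.02 and 0.02 m and x of plate_blue in the frame of stage between -0.12 and 0 m and value of joint each of clip_left, clip_right below 0.03 rad), for 0.1 s.
2. both clips have ridden up on the bar (value of joint each of clip_left, clip_right above 0.11 rad), for 0.02 s.
At the end, for the whole second after the job is handed in: The blue plate lies flat and still on the deck (underside within 3 mm, tilt < 0.05 rad), in line with the stage within 0.08 rad, both clips snapped down behind its bar (lift 0.03 to 0.085 rad), the bar pressing the red stop in by more than 0.5 mm, and the robot has let go (value of joint clip_left between 0.03 and 0.085 rad and value of joint clip_right between 0.03 and 0.085 rad and value of joint stop above 0.0005 m and z of plate_blue in the frame of stage between 0.027 and 0.0325 m and angle between the x axis of plate_blue and the x axis of stage, either way round below 0.08 rad and x of plate_blue in the frame of stage above -0.03 m and angle between plate_blue's own z axis and vertical below 0.05 rad and linear speed of plate_blue below 0.02 m/s); the robot touches nothing.
It fails at once if the sprung stop is rammed to the end of its travel (value of joint stop above 0.0056 m).
It fails at once if a clip is bent up (value of joint any of clip_left, clip_right above 0.25 rad).
It fails at once if the glass is pressed on the stage with more than 75 N (contact force between plate_blue and stage above 75 N).
It fails at once if a bystander is moved by more than 15 mm (distance of any of plate_grey, plate_amber, wash_bottle, mortar from where it was at the start of the episode above 0.015 m).
It also fails if it takes over 67 s, if anything falls off the work surface, if the arm or the gripper's body presses on something with over 40 N, if the wrist force passes 120 N, or if a joint passes its speed limit or range.

## Robot

A 6-joint arm with a two-finger parallel gripper is mounted at the origin on the work surface. World frame = base frame: x ahead of the robot, y to its left, z up, the work surface at z = 0. Lengths are in m, angles in rad, forces in N, time in s.
With the tool pointing down it reaches from about 0.275 to 0.85 m from the base axis. Payload 5.2 kg.
Tool frame: the origin (TCP) lies between the finger pads; the fingertips stand 8 mm ahead of it and the grasp point (between the pads) lies 11 mm behind it; z points along the fingers, x is the direction in which the jaws open and shut, and the axes are right-handed (so a half turn about z gives the same grasp; the last joint's range is limited). The gripper opens to 85 mm and grips with 20 to 120 N. Pads are 22 mm wide; open, the fingers measure 114 mm over their backs; the gripper's body (76 mm by 85 mm) begins 54 mm behind the grasp point. The pads swing forward as they close: fully open they stand 13 mm farther back than shut.
Start: joints at [1.029, 0.259, 1.535, -0, 1.348, -0.203], TCP at [0.183, 0.519, 0.239] pointing down, gripper open.
Joint ranges: [-3.14, 3.14], [-0.91, 2.08], [0.19, 2.58], [-1.22, 4.36], [0.22, 2.71], [-3.12, 3.12]. Speed limits (rad/s): [2.57, 2.57, 3.14, 3.14, 3.14, 3.14].

## Interface

Orientations are given as a unit quaternion [x, y, z, w].
In Python, from plant import bot gives the robot as it stands. The module is installed in compiled form; this text tells all that it offers.
- The arm moves only by the tool arm_command, never from a script. Its argument "commands" is one flat list of numbers, 7 for each row, row after row: the shift along the tool's x, y, z in units of 40 mm (1.0 is 40 mm), then the turn, a rotation vector about the tool's x, y, z in units of 5 degrees (1.0 is 5 degrees), then the closure, from 0 (fully open) to 1 (shut). In form: [dx, dy, dz, rx, ry, rz, hand, dx, dy, dz, rx, ry, rz, hand, ...]. A call has 1 to 8 rows; each row shifts and turns the pose as measured when the row begins, along the tool's axes as they then stand; what a row does not reach is not made up. A row lasts 1/12 s, in which the tool goes at most 41.7 mm and 7.16 degrees, less where a joint would pass 70% of its speed; a pose out of reach is approached as far as the arm can. A call is refused whole if a number of a shift passes 1 or a number of a turn 1, either way. A call with a gripper value outside its range is refused whole. The fingers move at their own pace and stop on an object; "newtons" is the grip in N (left out, the last holds). Time passes only in rows, so rows that do not move let the fingers close. It gives the time, the measured TCP pose, the force and the opening at its end, in the units of the state.
- bot.sense(): the state, without advancing time (a new reading comes with each control period).
- bot.grab_frame(name): name is "side" or "top" or "wrist"; returns (picture, depth): 400x640x3 uint8, blue, green, red; 400x640 float32, m along the optical axis (not along the pixel's ray), 0 where there is no reading.
- bot.calibration(name): a dict with "fx", "fy", "cx", "cy" (pixels), "xyz" and "attitude" of the camera in the world. Camera axes: x right, y down, z forward; pixel columns grow to the right and rows downward; lengths in m; the calibration is good to about 2 mm. A picture is of the moment at which its call begins: read the wrist's pose just before it. calibration takes no time and is no camera call; for the wrist camera it gives the pose at the moment of the call.
- bot.sign_off(): hands the job in, once; it reports no verdict.
The state is a dict: "time": time; "joint_pos": joint angles; "joint_velocities": joint speeds; "joint_torque": joint torques, N m; "eef_pos": TCP position; "ee_rot": TCP orientation; "ft_force": force on the tool from outside, world axes, zero at the start; "torque": the same for the moment, N m; "opening": finger opening in m.
Only numpy, scipy, OpenCV 4.12 (cv2) and the standard library are available. Lean on these libraries where they do the work, as an engineer would, in place of code of your own. Each camera call takes 0.05 s, during which the arm holds its last target. There are 200 camera calls.

## Working session

There is one attempt and no reset: what is moved stays moved. The work goes in short steps, Python scripts to look and compute and a tool call to move; the robot and the scene stay as the last step left them, time stands still between calls to the robot, and variables do not carry over. Pictures are saved under pics/ and viewed, about 8 in all and at most 12, crops included, and the job is handed in when it is done.

Besides the shell and the picture viewer there is one more tool, called after "Request:" in YAML: its name, and indented under it one key for each argument. arm_command: Moves the arm, as the interface text tells. Its arguments: {"type":"object","properties":{"commands":{"type":"array"},"newtons":{"type":"number"}},"required":["commands"]}

```bash
mkdir -p pics
cat > h.py <<'E'
import numpy as np, cv2
from scipy.spatial.transform import Rotation as R
from plant import bot
def rot(c):
    a=np.array(c["attitude"],float)
    return a if a.shape==(3,3) else R.from_quat(a).as_matrix()
def cast(c,px,z):
    px=np.atleast_2d(px).astype(float)
    d=np.c_[(px[:,0]-c["cx"])/c["fx"],(px[:,1]-c["cy"])/c["fy"],np.ones(len(px))]@rot(c).T
    o=np.array(c["xyz"]); return o+d*((z-o[2])/d[:,2])[:,None]
def cloud(c,dep):
    v,u=np.indices(dep.shape)
    p=np.stack([(u-c["cx"])/c["fx"]*dep,(v-c["cy"])/c["fy"]*dep,dep],-1)
    return p@rot(c).T+np.array(c["xyz"])
E
python3 - <<'E'
from h import *
for n in("top","side"):
    c=bot.calibration(n);p,d=bot.grab_frame(n);cv2.imwrite(f"pics/{n}0.png",p);np.save(n+"0.npy",d);print(n,c)
print(bot.sense())
E
```

```text
top {'fx': 404.57127482825877, 'fy': 404.57127482825877, 'cx': 318.998414360325, 'cy': 195.8918634811945, 'xyz': array([ 0.47373359, -0.02565916,  1.21406374]), 'attitude': array([-0.69974215,  0.71367993, -0.02287073,  0.02233421])}
side {'fx': 403.76658173341167, 'fy': 403.76658173341167, 'cx': 317.93300982041575, 'cy': 192.34281020562136, 'xyz': array([ 0.15404477, -0.69227899,  0.71205775]), 'attitude': array([ 0.87024338, -0.26240036,  0.11009272, -0.40212201])}
{'time': 0.1, 'joint_pos': array([ 1.02916641e+00,  2.59281267e-01,  1.53599038e+00,  1.55890555e-05,
        1.34796636e+00, -2.02791130e-01]), 'joint_velocities': array([-0.00159564, -0.00155147, -0.00305606,  0.00099648, -0.00191663,
       -0.00100321]), 'joint_torque': array([ 1.59428895e-03, -4.46971500e+01, -2.91252655e+01, -3.26224981e-04,
        6.35506687e-03, -3.33726450e-05]), 'eef_pos': array([0.18254396, 0.51834018, 0.23854508]), 'ee_rot': array([ 8.16209068e-01,  5.77756074e-01, -7.56499174e-04,  3.23370341e-04]), 'ft_force': array([-0.06772305,  0.49419752,  0.12531985]), 'torque': array([0.01983074, 0.03448426, 0.04625496]), 'opening': 0.08510136854729453}
```

View pics/top0.png

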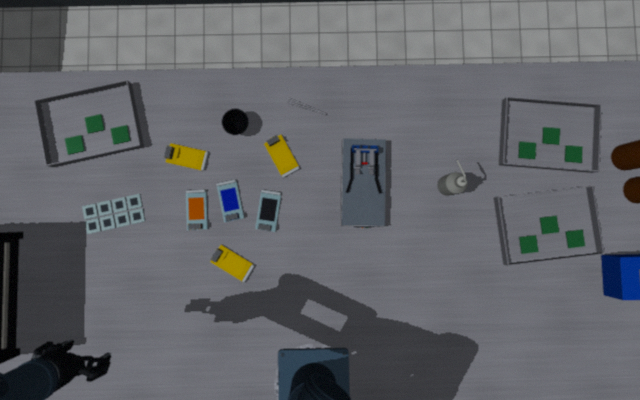

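View pics/side0.png

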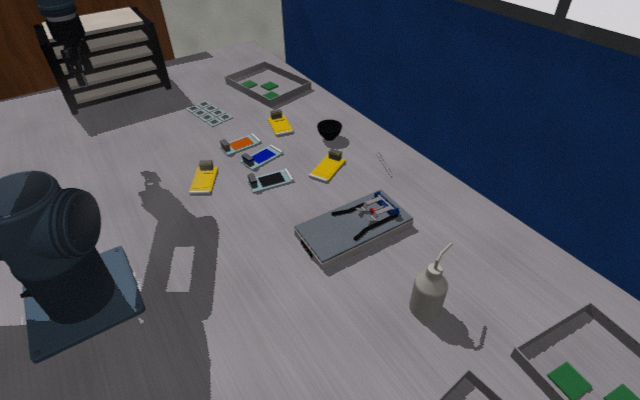

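Run:
```python
from h import *
p=cv2.imread("pics/top0.png");s=cv2.imread("pics/side0.png")
a=cv2.resize(p[125:240,160:400],None,fx=3.3,fy=3.3,interpolation=cv2.INTER_CUBIC)
b=cv2.resize(s[130:200,210:310],None,fx=3,fy=3,interpolation=cv2.INTER_CUBIC)
o=np.zeros((a.shape[0]+b.shape[0],a.shape[1],3),np.uint8);o[:a.shape[0]]=a;o[a.shape[0]:,:b.shape[1]]=b
cv2.imwrite("pics/c1.png",o)
c=bot.calibration("top")
hsv=cv2.cvtColor(p,cv2.COLOR_BGR2HSV)
m=cv2.inRange(hsv,(110,150,80),(130,255,255));m[:, :210]=0;m[:,250:]=0
r=cv2.minAreaRect(cv2.findNonZero(m));print(r)
print("film",cast(c,cv2.boxPoints(r),.005),cast(c,r[0],.005))
P=cloud(c,np.load("top0.npy"))
# stage by height
m=((P[...,2]>.022)&(P[...,2]<.036)).astype(np.uint8);m[:,:335]=0;m[:,400:]=0;m[:120]=0;m[240:]=0
ct=max(cv2.findContours(m,0,1)[0],key=cv2.contourArea)
r=cv2.minAreaRect(ct);print("stage",r,cast(c,cv2.boxPoints(r),.03),cast(c,r[0],.03))
q=P[175:235,210:250];k=q[(q[...,2]>.02)&(q[...,2]<.05)];print("block",len(k),np.median(k,0),k.min(0),k.max(0))
```

```text
((229.36538696289062, 199.326904296875), (21.572771072387695, 14.708708763122559), 78.69007110595703)
film [[0.57409677 0.26886978 0.005     ]
 [0.58192056 0.22559471 0.005     ]
 [0.51823083 0.21335779 0.005     ]
 [0.51046246 0.25649402 0.005     ]] [[0.54612352 0.24107376 0.005     ]]
stage ((362.0, 181.5), (87.0, 44.0), 90.0) [[ 0.71997676 -0.09284252  0.03      ]
 [ 0.71741145 -0.22305319  0.03      ]
 [ 0.46065917 -0.21535031  0.03      ]
 [ 0.46319289 -0.08692449  0.03      ]] [[ 0.58942415 -0.15451868  0.03      ]]
block 74 [0.49565279 0.23057797 0.0311057 ] [0.48434342 0.21295561 0.02086213] [0.50447975 0.24904347 0.03539615]
```

View pics/c1.png

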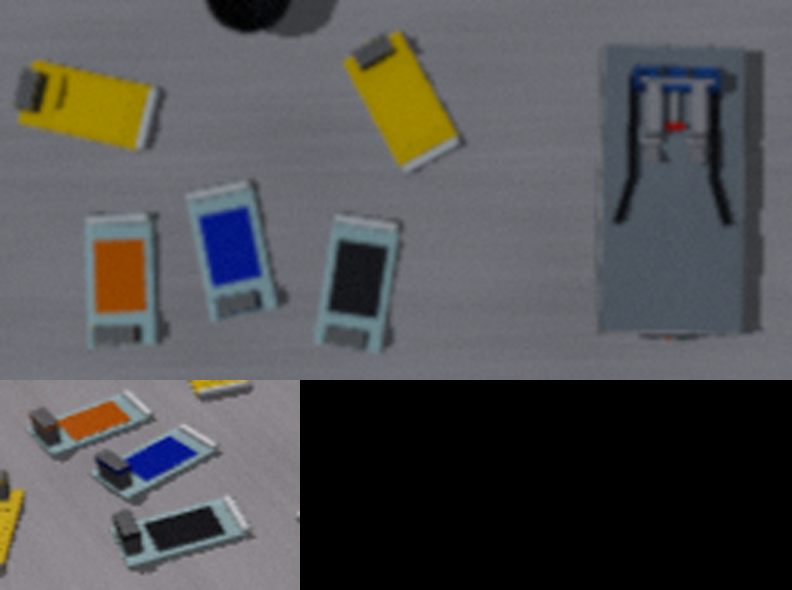

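Request:
arm_command:
  commands: [-0.4,0.9,0,0,0,0,0,-0.4,0.9,0,0,0,0,0,-0.4,0.9,0,0,0,0,0,-0.4,0.9,0,0,0,0,0,-0.4,0.9,0,0,0,0,0,-0.4,0.9,0,0,0,0,0,-0.4,0.9,0,0,0,0,0,-0.4,0.9,0,0,0,0,0]
  newtons: 60

```text
time: 0.77
eef_pos: [0.4126, 0.2991, 0.2343]
ee_rot: [0.811, 0.585, -0.004, -0.001]
ft_force: [-0.2, 0.5, 0.2]
opening: 0.0857
```

```bash
cat >> h.py <<'E'
def togo(xyz,yaw):
    "remaining move to TCP xyz, tool down, jaw axis at yaw(deg): in units of a row"
    s=bot.sense();Rn=R.from_quat(s["ee_rot"]);x=Rn.as_matrix()
    y=np.radians(yaw);Rt=R.from_matrix(np.array([[np.cos(y),np.sin(y),0],[np.sin(y),-np.cos(y),0],[0,0,-1]]))
    d=x.T@(np.array(xyz)-s["eef_pos"])/.04
    print("t",s["time"],"pos",s["eef_pos"].round(4),"shift",d.round(2),"turn",(np.degrees((Rn.inv()*Rt).as_rotvec())/5).round(2),"F",s["ft_force"].round(1),"open",round(s["opening"],4))
E
python3 -c "
from h import *
togo((.48,.228,.20),101.3)"
```

```text
t 0.7667 pos [0.4126 0.2991 0.2343] shift [-1.15  2.17  0.85] turn [-0.09  0.03 -5.95] F [-0.2  0.5  0.2] open 0.0857
```

Request:
arm_command:
  commands: [-0.4,0.75,0.3,0,0,0,0,-0.4,0.75,0.3,0,0,0,0,-0.4,0.75,0.3,0,0,0,0,0,0,0,0,0,-1,0,0,0,0,0,0,-1,0,0,0,0,0,0,-1,0,0,0,0,0,0,-1,0,0,0,0,0,0,-1,0]

```text
time: 1.43
eef_pos: [0.4916, 0.2106, 0.1925]
ee_rot: [0.665, 0.747, -0.006, -0.003]
ft_force: [-0.5, -0.2, 0.3]
opening: 0.0857
```

Run:
```python
from h import *
togo((.495,.2305,.10),101.3)
c=bot.calibration("wrist");p,d=bot.grab_frame("wrist");cv2.imwrite("pics/w1.png",p);np.save("w1.npy",d)
P=cloud(c,d);print(c)
hsv=cv2.cvtColor(p,cv2.COLOR_BGR2HSV)
m=cv2.inRange(hsv,(110,150,60),(130,255,255))
ct=max(cv2.findContours(m,0,1)[0],key=cv2.contourArea);r=cv2.minAreaRect(ct)
b=cast(c,cv2.boxPoints(r),.0052);print(r,b,b.mean(0))
```

```text
t 1.4333 pos [0.4916 0.2106 0.1925] shift [0.49 0.17 2.31] turn [-0.14  0.04 -0.92] F [-0.5 -0.2  0.3] open 0.0857
{'fx': 308.69549249109076, 'fy': 308.69549249109076, 'cx': 320.30354955678035, 'cy': 197.22301228492853, 'xyz': array([0.41429874, 0.20184465, 0.3279004 ]), 'attitude': array([0.65640409, 0.7386406 , 0.11293487, 0.10387228])}
((343.073974609375, 223.822509765625), (53.87203598022461, 41.59086608886719), 86.05481719970703) [[0.51777532 0.21250623 0.0052    ]
 [0.50913411 0.25720818 0.0052    ]
 [0.57307437 0.27172496 0.0052    ]
 [0.58247183 0.22445808 0.0052    ]] [0.54561391 0.24147436 0.0052    ]
```

View pics/w1.png

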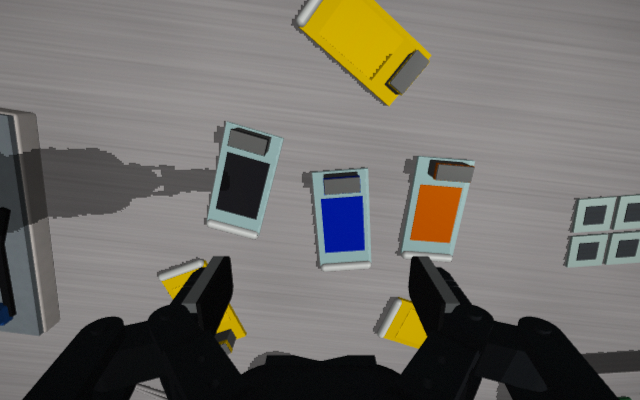

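Request:
arm_command:
  commands: [0.45,0.15,0.6,0,0,-0.9,0,0,0,0.9,0,0,0,0,0,0,0.8,0,0,0,0,0,0,0,0,0,0,0]

```text
time: 1.82
eef_pos: [0.4966, 0.2297, 0.0996]
ee_rot: [0.634, 0.773, -0.003, -0.001]
ft_force: [-1.3, -0.4, -0.8]
opening: 0.0853
```

```bash
python3 -c "
from h import *
togo((.496,.231,.017),101.5)"
```

```text
t 1.8167 pos [0.4966 0.2297 0.0996] shift [0.04 0.   2.07] turn [-0.07  0.03 -0.04] F [-1.3 -0.4 -0.8] open 0.0853
```

Request:
arm_command:
  commands: [0.03,0,0.6,-0.07,0,0,0,0,0,0.6,0,0,0,0,0,0,0.5,0,0,0,0,0,0,0.3,0,0,0,0,0,0,0.1,0,0,0,0]

```text
time: 2.23
eef_pos: [0.4986, 0.2317, 0.0173]
ee_rot: [0.637, 0.771, 0.0, 0.002]
ft_force: [-0.5, -0.0, -0.1]
opening: 0.0852
```

```bash
python3 -c "
from h import *
togo((.496,.231,.017),101.5)"
```

```text
t 2.2333 pos [0.4986 0.2317 0.0173] shift [-0.   -0.07  0.01] turn [ 0.04  0.03 -0.13] F [-0.5 -0.  -0.1] open 0.0852
```

Request:
arm_command:
  commands: [0,-0.07,0,0,0,-0.1,0,0,0,0,0,0,0,1,0,0,0,0,0,0,1,0,0,0,0,0,0,1,0,0,0,0,0,0,1,0,0,0,0,0,0,1,0,0,0,0,0,0,1,0,0,0,0,0,0,1]
  newtons: 70

```text
time: 2.9
eef_pos: [0.4993, 0.232, 0.0242]
ee_rot: [0.635, 0.773, 0.004, 0.005]
ft_force: [0.3, 0.8, -1.6]
opening: 0.0345
```

```bash
python3 -c "
from h import *
togo((.496,.231,.017),101.5)"
```

```text
t 2.9 pos [0.4993 0.232  0.0242] shift [-0.01 -0.09  0.18] turn [ 0.13  0.03 -0.05] F [ 0.3  0.8 -1.6] open 0.0345
```

Request:
arm_command:
  commands: [0,0,-0.2,0,0,0,1,0,0,-0.5,0,0,0,1,0,0,-0.8,0,0,0,1,0,0,-0.8,0,0,0,1,0,0,-0.6,0,0,0,1,0,0,-0.3,0,0,0,1,0,0,0,0,0,0,1]

```text
time: 3.48
eef_pos: [0.4952, 0.2314, 0.1581]
ee_rot: [0.635, 0.773, 0.001, 0.002]
ft_force: [0.4, -0.8, -0.6]
opening: 0.034
```

Run:
```python
from h import *
togo((.49,-.08,.15),88.5)
c=bot.calibration("wrist");p,d=bot.grab_frame("wrist");cv2.imwrite("pics/w2.png",p)
P=cloud(c,d);hsv=cv2.cvtColor(p,cv2.COLOR_BGR2HSV)
m=cv2.inRange(hsv,(110,150,60),(130,255,255))
m=cv2.morphologyEx(m,cv2.MORPH_OPEN,np.ones((5,5)))
ct=max(cv2.findContours(m,0,1)[0],key=cv2.contourArea);print(cv2.minAreaRect(ct))
mm=np.zeros_like(m);cv2.drawContours(mm,[ct],0,1,-1);mm=cv2.erode(mm,np.ones((5,5)))
k=P[(mm>0)&(d>0)];print(len(k));A=np.c_[k[:,:2],np.ones(len(k))];f=np.linalg.lstsq(A,k[:,2],rcond=None)[0];print("plane",f[:2],k.mean(0),k.min(0),k.max(0))
```

```text
t 3.4833 pos [0.4952 0.2314 0.1581] shift [-7.61 -1.64  0.21] turn [0.05 0.02 2.54] F [ 0.4 -0.8 -0.6] open 0.034
((321.0, 320.0), (80.0, 76.0), 90.0)
5100
plane [-0.00889584 -0.00339184] [0.54237868 0.24044705 0.14059011] [0.51335937 0.21773983 0.13857104] [0.57214584 0.26627032 0.14259988]
```

View pics/w2.png

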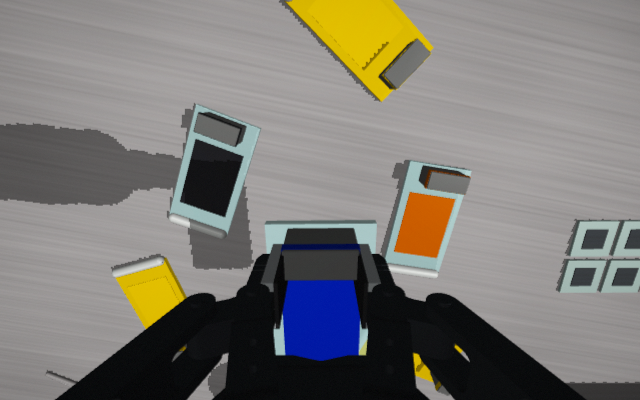

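Request:
arm_command:
  commands: [0,-0.4,0,0,0,0.85,1,0,-0.4,0,0,0,0.85,1,-0.3,-0.4,0,0,0,0.85,1,-0.8,-0.3,0,0,0,0,1,-0.9,-0.2,0,0,0,0,1,-0.9,0,0,0,0,0,1,-0.9,0,0,0,0,0,1,-0.6,0,0,0,0,0,1]

```text
time: 4.2
eef_pos: [0.4118, 0.0493, 0.1477]
ee_rot: [0.717, 0.697, -0.004, -0.003]
ft_force: [0.7, -0.1, -1.2]
opening: 0.0343
```

Run:
```python
from h import *
togo((.477,-.155,.15),88.5)
c=bot.calibration("wrist");p,d=bot.grab_frame("wrist");cv2.imwrite("pics/w3.png",p)
np.save("w3.npy",d);np.save("w3P.npy",cloud(c,d))
c2=bot.calibration("top");p2,d2=bot.grab_frame("top");cv2.imwrite("pics/top1.png",p2)
def fit(P,name,res):
    z=P[...,2];ok=(np.abs(z-.03)<.006)&(P[...,0]>.44)&(P[...,0]<.74)&(P[...,1]<-.06)&(P[...,1]>-.25)
    k=P[ok];print(name,len(k),k.min(0),k.max(0))
    xs=np.arange(.48,.70,res);L=[];Rr=[]
    for x in xs:
        q=k[np.abs(k[:,0]-x)<res/2,1]
        if len(q)>8: L.append((x,q.max()));Rr.append((x,q.min()))
    for n,a in(("L",L),("R",Rr)):
        a=np.array(a)
        if len(a)>3:
            f=np.polyfit(a[:,0],a[:,1],1);print(n,len(a),"slope deg",np.degrees(np.arctan(f[0])),"y at .589",np.polyval(f,.589),"rms",np.std(a[:,1]-np.polyval(f,a[:,0])))
fit(cloud(c,d),"wrist",.004);fit(cloud(c2,d2),"top",.004)
```

```text
t 4.2 pos [0.4118 0.0493 0.1477] shift [-5.06  1.77 -0.07] turn [-0.12  0.01 -0.02] F [ 0.7 -0.1 -1.2] open 0.0343
wrist 13031 [ 0.45760727 -0.22217984  0.02400511] [ 0.64814362 -0.0885356   0.03599902]
L 37 slope deg -30.354101409266242 y at .589 -0.1439885610744533 rms 0.032724874645029926
R 37 slope deg 13.902376633005142 y at .589 -0.20404990812440427 rms 0.02444949622019548
top 3191 [ 0.46071669 -0.2228533   0.02404257] [ 0.72066517 -0.08800155  0.03599896]
L 55 slope deg -2.1333125195910267 y at .589 -0.09410747536401426 rms 0.0011889190728096974
R 55 slope deg -1.95702453272979 y at .589 -0.21900819396051452 rms 0.0008765507072335222
```

View pics/w3.png

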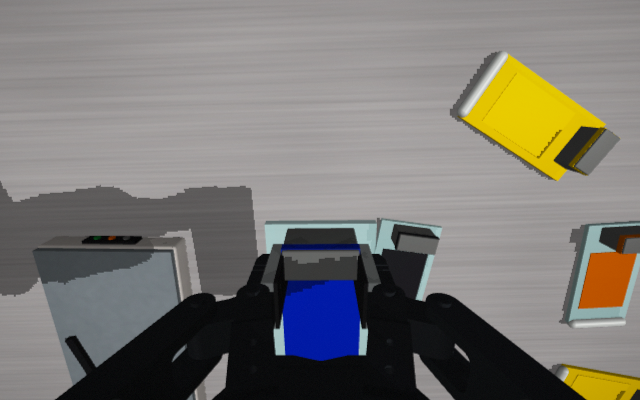

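Request:
arm_command:
  commands: [-0.7,0.1,0,0,0,0,1,-0.9,0.25,0,0,0,0,1,-0.9,0.3,0,0,0,0,1,-0.9,0.3,0,0,0,0,1,-0.9,0.3,0,0,0,0,1,-0.7,0.3,0,0,0,0,1,0,0,0,0,0,0,1]

```text
time: 4.88
eef_pos: [0.4657, -0.1565, 0.1388]
ee_rot: [0.717, 0.697, -0.005, -0.009]
ft_force: [0.9, 1.2, -0.7]
opening: 0.0341
```

Run:
```python
from h import *
togo((.478,-.1526,.08),88.0)
```

```text
t 4.8833 pos [ 0.4657 -0.1565  0.1388] shift [0.1  0.34 1.46] turn [-0.23 -0.07  0.06] F [ 0.9  1.2 -0.7] open 0.0341
```

Request:
arm_command:
  commands: [0.1,0.3,0.4,-0.2,0,0,1,0,0,0.5,0,0,0,1,0,0,0.4,0,0,0,1,0,0,0.1,0,0,0,1,0,0,0,0,0,0,1]

```text
time: 5.3
eef_pos: [0.4772, -0.1504, 0.076]
ee_rot: [0.719, 0.695, 0.001, -0.007]
ft_force: [0.3, 0.2, -1.3]
opening: 0.034
```

Run:
```python
from h import *
togo((.478,-.1526,.0535),88.0)
c=bot.calibration("wrist");p,d=bot.grab_frame("wrist");cv2.imwrite("pics/w4.png",p)
c2=bot.calibration("side");p2,d2=bot.grab_frame("side")
a=p2[160:280,270:450]
cv2.imwrite("pics/s4.png",np.vstack([cv2.resize(p,(640,400))[150:400],cv2.resize(a,(480,320),interpolation=2)[:,:640] if 0 else cv2.copyMakeBorder(cv2.resize(a,(480,320),interpolation=2),0,0,0,160,0)]))
P=cloud(c,d);hsv=cv2.cvtColor(p,cv2.COLOR_BGR2HSV)
m=cv2.inRange(hsv,(110,150,60),(130,255,255));m=cv2.erode(m,np.ones((9,9)))
k=P[(m>0)&(d>0)];A=np.c_[k[:,:2],np.ones(len(k))];f=np.linalg.lstsq(A,k[:,2],rcond=None)[0];print("plane",f[:2],k.mean(0))
# deck rear edge
z=P[...,2];ok=np.abs(z-.03)<.004
q=P[ok];print(len(q),q[:,0].min(),np.percentile(q[:,1],[0,1,99,100]))
for x in np.arange(.464,.5,.006):
    r=q[np.abs(q[:,0]-x)<.003,1]
    if len(r): print(round(x,3),r.min(),r.max(),(r.min()+r.max())/2)
```

```text
t 5.3 pos [ 0.4772 -0.1504  0.076 ] shift [-0.06  0.03  0.56] turn [-0.09 -0.13  0.01] F [ 0.3  0.2 -1.3] open 0.034
plane [-0.02069862  0.0118689 ] [ 0.5252389  -0.15164397  0.05804343]
9099 0.45797331552938075 [-0.39477832 -0.38421359 -0.09155813 -0.08937661]
0.464 -0.21576253457788058 -0.08937660501723169 -0.15256956979755615
0.47 -0.21658946141901092 -0.09021994691996718 -0.15340470416948904
0.476 -0.2164082670653949 -0.09031513513851862 -0.15336170110195677
0.482 -0.21659731640700142 -0.09002010910483653 -0.15330871275591898
0.488 -0.2167553468906851 -0.09072702339924468 -0.15374118514496488
0.494 -0.21688162072680472 -0.09072131005291226 -0.1538014653898585
```

View pics/s4.png

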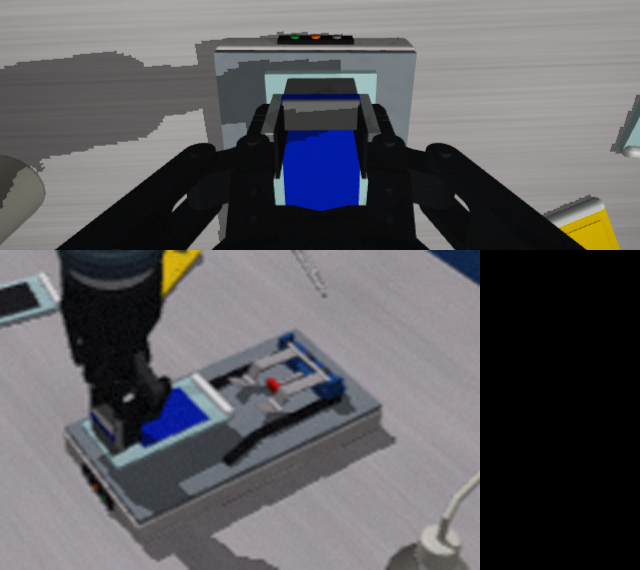

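Request:
arm_command:
  commands: [-0.05,0,0.2,-0.22,-0.12,0,1,0,0,0.15,0,0,0,1,0,0,0.1,0,0,0,1,0,0,0,0,0,0,1]

```text
time: 5.73
eef_pos: [0.4801, -0.1526, 0.0618]
ee_rot: [0.718, 0.696, 0.005, 0.008]
ft_force: [-0.6, -0.2, -1.0]
opening: 0.034
```

```bash
cat >> h.py <<'E'
def look():
    togo((.478,-.1526,.0525),88.0)
    c=bot.calibration("wrist");p,d=bot.grab_frame("wrist")
    P=cloud(c,d);hsv=cv2.cvtColor(p,cv2.COLOR_BGR2HSV)
    m=cv2.inRange(hsv,(110,150,60),(130,255,255));m=cv2.erode(m,np.ones((9,9)))
    k=P[(m>0)&(d>0)];f=np.linalg.lstsq(np.c_[k[:,:2],np.ones(len(k))],k[:,2],rcond=None)[0]
    print("plane",f[:2].round(4),"film",k.mean(0).round(4))
    return p,d,P
E
python3 -c "
from h import *
look()"
```

```text
t 5.7333 pos [ 0.4801 -0.1526  0.0618] shift [-0.   -0.06  0.23] turn [0.21 0.03 0.03] F [-0.6 -0.2 -1. ] open 0.034
plane [ 0.004 -0.003] film [ 0.5285 -0.154   0.0451]
```

Request:
arm_command:
  commands: [0,-0.05,0.15,0,0,0,1,0,0,0.04,0,0,0,1,0,0,0.03,0,0,0,1,0,0,0.02,0,0,0,1]

```text
time: 6.12
eef_pos: [0.4797, -0.1533, 0.0532]
ee_rot: [0.718, 0.696, 0.006, 0.009]
ft_force: [0.7, -1.0, -0.5]
opening: 0.0338
```

```bash
python3 -c "
from h import *
look()"
```

```text
t 6.1167 pos [ 0.4797 -0.1533  0.0532] shift [ 0.02 -0.04  0.02] turn [0.24 0.05 0.03] F [ 0.7 -1.  -0.5] open 0.0338
plane [ 0.0068 -0.003 ] film [ 0.5281 -0.1548  0.0366]
```

Request:
arm_command:
  commands: [0,0,0.03,0.05,0,0,1,0,0,0.02,0,0,0,1,0,0,0.02,0,0,0,1]

```text
time: 6.42
eef_pos: [0.4799, -0.1534, 0.0526]
ee_rot: [0.718, 0.696, 0.004, 0.008]
ft_force: [-2.3, 0.9, 6.3]
opening: 0.0343
```

```bash
python3 -c "
from h import *
look()"
```

```text
t 6.4167 pos [ 0.4799 -0.1534  0.0526] shift [ 0.02 -0.05  0.  ] turn [0.19 0.05 0.03] F [-2.3  0.9  6.3] open 0.0343
plane [-0.0011 -0.0018] film [ 0.5285 -0.1549  0.0355]
```

Request:
arm_command:
  commands: [0,0,0,0,0,0,1,0,0,0,0,0,0,1,0,0.1,0,0,0,0,1,0,0.1,0,0,0,0,1,0,0.1,0,0,0,0,1,0,0,0,0,0,0,1]
  newtons: 90

```text
time: 6.97
eef_pos: [0.4938, -0.1544, 0.0533]
ee_rot: [0.719, 0.695, 0.004, 0.008]
ft_force: [-0.1, -1.0, -1.4]
opening: 0.0335
```

```bash
cat >> h.py <<'E'
def st():
    s=bot.sense();c=np.array([.590,-.1566]);a=np.radians(-2.05);u=np.array([np.cos(a),np.sin(a)]);v=np.array([-u[1],u[0]])
    p,d,P=look();d=s["eef_pos"][:2]-c;f=s["ft_force"][:2]
    print("stage tcp x,y mm",(1e3*d@u).round(1),(1e3*d@v).round(1),"bar~",(1e3*d@u+48+55).round(1),"F along",(f@u).round(1),"lat",(f@v).round(1),"Fz",s["ft_force"][2].round(1))
    return p,P
E
python3 -c "
from h import *
st()"
```

```text
t 6.9667 pos [ 0.4938 -0.1544  0.0533] shift [ 0.03 -0.4   0.01] turn [0.2  0.06 0.02] F [-0.1 -1.  -1.4] open 0.0335
plane [ 0.0036 -0.0042] film [ 0.5423 -0.1559  0.0364]
stage tcp x,y mm -96.2 -1.2 bar~ 6.8 F along -0.0 lat -1.0 Fz -1.4
```

Request:
arm_command:
  commands: [0.03,0.1,0.02,0,0,0,1,0,0.06,0.01,0,0,0,1,0,0.06,0,0,0,0,1,0,0,0,0,0,0,1]

```text
time: 7.35
eef_pos: [0.5026, -0.1534, 0.0529]
ee_rot: [0.718, 0.696, 0.004, 0.008]
ft_force: [-0.0, -0.0, -1.3]
opening: 0.0336
```

```bash
python3 -c "
from h import *
st()
p,d=bot.grab_frame('side');cv2.imwrite('pics/s5.png',cv2.resize(p[170:270,290:430],None,fx=5,fy=5,interpolation=2))"
```

```text
t 7.35 pos [ 0.5026 -0.1534  0.0529] shift [ 0.   -0.61  0.  ] turn [0.18 0.06 0.03] F [-0.  -0.  -1.3] open 0.0336
plane [ 0.0031 -0.0048] film [ 0.5511 -0.155   0.0359]
stage tcp x,y mm -87.5 0.1 bar~ 15.5 F along -0.0 lat -0.0 Fz -1.3
```

View pics/s5.png

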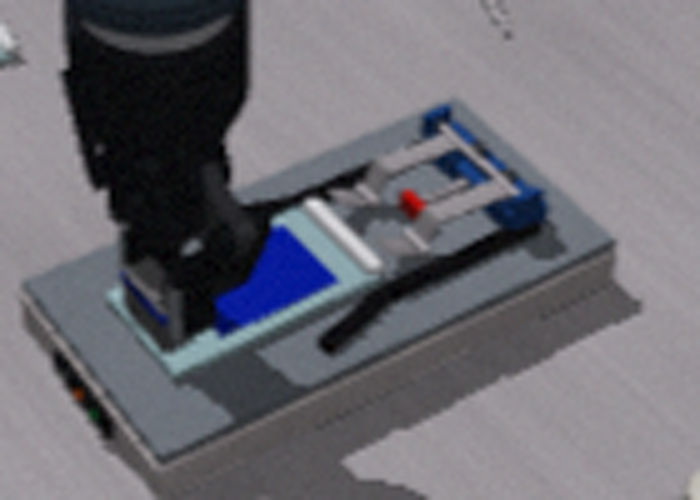

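Request:
arm_command:
  commands: [0,0.06,0,0,0,0,1,0,0.06,0,0,0,0,1,0,0.06,0,0,0,0,1]

```text
time: 7.7
eef_pos: [0.5089, -0.1535, 0.0527]
ee_rot: [0.718, 0.696, 0.003, 0.007]
ft_force: [-0.7, -0.7, 0.2]
opening: 0.0332
```

```bash
python3 -c "
from h import *
st()"
```

```text
t 7.7 pos [ 0.5089 -0.1535  0.0527] shift [-0.   -0.77 -0.  ] turn [0.16 0.06 0.03] F [-0.7 -0.7  0.2] open 0.0332
plane [-0.0003 -0.004 ] film [ 0.5573 -0.155   0.0356]
stage tcp x,y mm -81.2 0.2 bar~ 21.8 F along -0.6 lat -0.7 Fz 0.2
```

Request:
arm_command:
  commands: [0,0.06,0,0,0,0,1,0,0.06,0,0,0,0,1]

```text
time: 7.92
eef_pos: [0.5142, -0.1536, 0.0527]
ee_rot: [0.718, 0.696, 0.003, 0.007]
ft_force: [-3.3, -0.3, 2.1]
opening: 0.0338
```

```bash
python3 -c "
from h import *
st()"
```

```text
t 7.9167 pos [ 0.5142 -0.1536  0.0527] shift [-0.   -0.91 -0.01] turn [0.16 0.06 0.03] F [-3.3 -0.3  2.1] open 0.0338
plane [-0.0009 -0.0027] film [ 0.5627 -0.1552  0.0356]
stage tcp x,y mm -75.9 0.3 bar~ 27.1 F along -3.3 lat -0.4 Fz 2.1
```

Request:
arm_command:
  commands: [0,0.06,0,0,0,0,1,0,0.06,0,0,0,0,1]

```text
time: 8.13
eef_pos: [0.5153, -0.1534, 0.0526]
ee_rot: [0.718, 0.696, 0.0, 0.003]
ft_force: [-10.8, -2.4, 9.2]
opening: 0.0338
```

```bash
python3 -c "
from h import *
st()"
```

```text
t 8.1333 pos [ 0.5153 -0.1534  0.0526] shift [-0.01 -0.93 -0.  ] turn [0.06 0.05 0.04] F [-10.8  -2.4   9.2] open 0.0338
plane [-0.0019 -0.0021] film [ 0.5633 -0.155   0.0355]
stage tcp x,y mm -74.7 0.5 bar~ 28.3 F along -10.7 lat -2.8 Fz 9.2
```

Request:
arm_command:
  commands: [0,0.08,0,0,0,0,1,0,0.08,0,0,0,0,1]

```text
time: 8.35
eef_pos: [0.5156, -0.1535, 0.0526]
ee_rot: [0.718, 0.696, -0.004, -0.002]
ft_force: [-12.4, -3.2, 10.4]
opening: 0.0335
```

```bash
python3 -c "
from h import *
st()"
```

```text
t 8.35 pos [ 0.5156 -0.1535  0.0526] shift [-0.01 -0.94  0.01] turn [-0.09  0.03  0.04] F [-12.4  -3.2  10.4] open 0.0335
plane [-0.0011 -0.0012] film [ 0.5629 -0.155   0.0355]
stage tcp x,y mm -74.4 0.5 bar~ 28.6 F along -12.2 lat -3.6 Fz 10.4
```

Request:
arm_command:
  commands: [0,0.12,0,-0.1,0,0,1,0,0.12,0,-0.1,0,0,1]

```text
time: 8.57
eef_pos: [0.5176, -0.1535, 0.0525]
ee_rot: [0.718, 0.696, -0.003, -0.002]
ft_force: [-17.2, -3.1, 13.5]
opening: 0.0337
```

```bash
python3 -c "
from h import *
st()"
```

```text
t 8.5667 pos [ 0.5176 -0.1535  0.0525] shift [-0.01 -0.99  0.01] turn [-0.08  0.02  0.06] F [-17.2  -3.1  13.5] open 0.0337
plane [-0.0002 -0.0015] film [ 0.5648 -0.1551  0.0355]
stage tcp x,y mm -72.5 0.5 bar~ 30.5 F along -17.0 lat -3.7 Fz 13.5
```

Request:
arm_command:
  commands: [0,0.14,0,-0.1,0,0,1,0,0.14,0,-0.1,0,0,1]

```text
time: 8.78
eef_pos: [0.5194, -0.1537, 0.0526]
ee_rot: [0.717, 0.697, -0.003, -0.003]
ft_force: [-18.7, -3.2, 16.8]
opening: 0.0333
```

```bash
python3 -c "
from h import *
st()"
```

```text
t 8.7833 pos [ 0.5194 -0.1537  0.0526] shift [-0.   -1.03  0.01] turn [-0.1   0.01  0.07] F [-18.7  -3.2  16.8] open 0.0333
plane [-0.0015  0.0003] film [ 0.5665 -0.1551  0.0355]
stage tcp x,y mm -70.7 0.4 bar~ 32.3 F along -18.6 lat -3.9 Fz 16.8
```

Request:
arm_command:
  commands: [0,0.14,-0.01,-0.1,0,0,1,0,0.14,-0.01,-0.1,0,0,1]

```text
time: 9.0
eef_pos: [0.5205, -0.1537, 0.0525]
ee_rot: [0.717, 0.697, -0.004, -0.005]
ft_force: [-19.1, -3.7, 11.3]
opening: 0.0338
```

```bash
python3 -c "
from h import *
st()"
```

```text
t 9.0 pos [ 0.5205 -0.1537  0.0525] shift [-0.   -1.06  0.01] turn [-0.14 -0.01  0.08] F [-19.1  -3.7  11.3] open 0.0338
plane [-0.0017 -0.0007] film [ 0.5674 -0.1551  0.0355]
stage tcp x,y mm -69.6 0.4 bar~ 33.4 F along -18.9 lat -4.4 Fz 11.3
```

Request:
arm_command:
  commands: [0,0.17,-0.01,-0.15,0,0,1,0,0.17,-0.01,-0.15,0,0,1]

```text
time: 9.22
eef_pos: [0.5221, -0.1538, 0.0525]
ee_rot: [0.716, 0.698, -0.003, -0.005]
ft_force: [-22.8, -3.9, 16.1]
opening: 0.0335
```

```bash
python3 -c "
from h import *
st()"
```

```text
t 9.2167 pos [ 0.5221 -0.1538  0.0525] shift [ 0.   -1.1   0.01] turn [-0.12 -0.04  0.1 ] F [-22.8  -3.9  16.1] open 0.0335
plane [-0.0007 -0.001 ] film [ 0.5692 -0.1552  0.0355]
stage tcp x,y mm -67.9 0.4 bar~ 35.1 F along -22.7 lat -4.7 Fz 16.1
```

Request:
arm_command:
  commands: [0,0.17,-0.03,-0.12,0,0.05,1,0,0.17,-0.02,-0.12,0,0.05,1]

```text
time: 9.43
eef_pos: [0.5233, -0.1533, 0.0526]
ee_rot: [0.719, 0.695, -0.003, -0.007]
ft_force: [-19.9, -2.1, 11.8]
opening: 0.0336
```

```bash
python3 -c "
from h import *
st()"
```

```text
t 9.4333 pos [ 0.5233 -0.1533  0.0526] shift [-0.02 -1.13  0.02] turn [-0.17 -0.07  0.  ] F [-19.9  -2.1  11.8] open 0.0336
plane [-0.0012  0.0011] film [ 0.5701 -0.155   0.0356]
stage tcp x,y mm -66.8 0.9 bar~ 36.2 F along -19.8 lat -2.8 Fz 11.8
```

Request:
arm_command:
  commands: [-0.01,0.17,-0.02,-0.15,-0.05,0,1,-0.01,0.17,-0.02,-0.15,0,0,1]

```text
time: 9.65
eef_pos: [0.5247, -0.1534, 0.0525]
ee_rot: [0.719, 0.695, -0.003, -0.007]
ft_force: [-20.6, -3.2, 13.6]
opening: 0.0333
```

```bash
python3 -c "
from h import *
st()
p,d=bot.grab_frame('side');cv2.imwrite('pics/s6.png',cv2.resize(p[170:270,290:430],None,fx=5,fy=5,interpolation=2))"
```

```text
t 9.65 pos [ 0.5247 -0.1534  0.0525] shift [-0.02 -1.17  0.02] turn [-0.16 -0.05  0.02] F [-20.6  -3.2  13.6] open 0.0333
plane [-0.0016  0.0005] film [ 0.5716 -0.1551  0.0355]
stage tcp x,y mm -65.4 0.9 bar~ 37.6 F along -20.5 lat -4.0 Fz 13.6
```

View pics/s6.png

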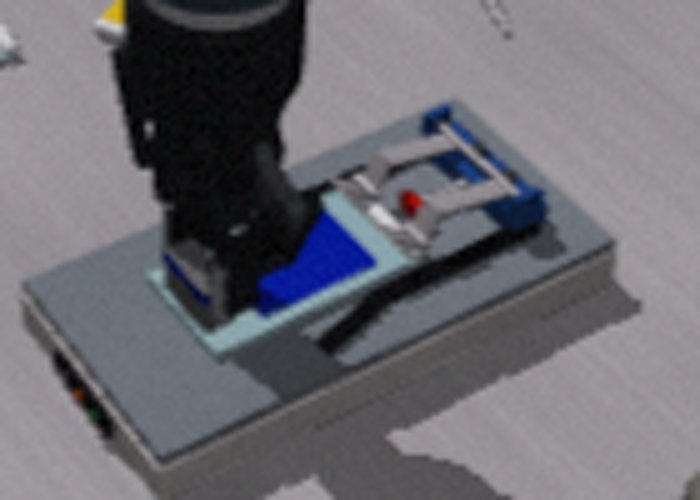

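Request:
arm_command:
  commands: [-0.01,0.15,-0.02,-0.15,0,0,1,-0.01,0.15,-0.02,-0.15,0,0,1]

```text
time: 9.92
eef_pos: [0.5292, -0.154, 0.0529]
ee_rot: [0.719, 0.695, 0.002, -0.003]
ft_force: [-8.6, -1.4, 2.8]
opening: 0.0336
```

```bash
python3 -c "
from h import *
st()"
```

```text
t 9.9167 pos [ 0.5292 -0.154   0.0529] shift [-0.01 -1.28  0.01] turn [-0.03 -0.08  0.02] F [-8.6 -1.4  2.8] open 0.0336
plane [-0.0024  0.002 ] film [ 0.5768 -0.1555  0.0357]
stage tcp x,y mm -60.9 0.5 bar~ 42.1 F along -8.5 lat -1.7 Fz 2.8
```

Request:
arm_command:
  commands: [0,0.06,0,0,0,0,1,0,0,0,0,0,0,1]

```text
time: 10.13
eef_pos: [0.5323, -0.1544, 0.0531]
ee_rot: [0.719, 0.695, 0.002, -0.002]
ft_force: [1.2, 0.1, 0.1]
opening: 0.0335
```

```bash
python3 -c "
from h import *
st()"
```

```text
t 10.1333 pos [ 0.5323 -0.1544  0.0531] shift [-0.   -1.36  0.01] turn [-0.01 -0.07  0.01] F [1.2 0.1 0.1] open 0.0335
plane [-0.004   0.0048] film [ 0.5801 -0.1559  0.0358]
stage tcp x,y mm -57.7 0.1 bar~ 45.3 F along 1.2 lat 0.1 Fz 0.1
```

Request:
arm_command:
  commands: [0,0.05,0,0,0,0,1,0,0,0,0,0,0,1]

```text
time: 10.35
eef_pos: [0.5361, -0.1546, 0.0534]
ee_rot: [0.719, 0.695, 0.003, -0.001]
ft_force: [2.1, -0.8, -1.6]
opening: 0.0334
```

```bash
python3 -c "
from h import *
st()
p,d=bot.grab_frame('side');cv2.imwrite('pics/s7.png',cv2.resize(p[170:270,290:430],None,fx=5,fy=5,interpolation=2))"
```

```text
t 10.35 pos [ 0.5361 -0.1546  0.0534] shift [-0.   -1.45  0.02] turn [ 0.03 -0.07  0.01] F [ 2.1 -0.8 -1.6] open 0.0334
plane [-0.007   0.0059] film [ 0.5842 -0.1561  0.036 ]
stage tcp x,y mm -53.9 0.1 bar~ 49.1 F along 2.1 lat -0.7 Fz -1.6
```

View pics/s7.png

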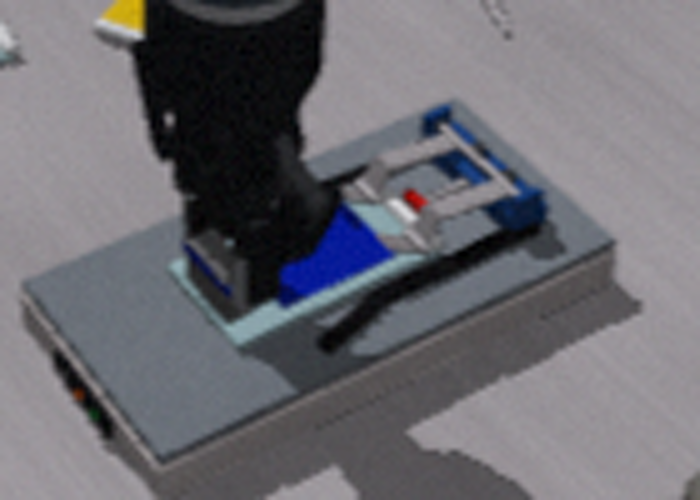

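Request:
arm_command:
  commands: [0,0.03,0,0,0,0,1,0,0,0,0,0,0,1]

```text
time: 10.62
eef_pos: [0.5363, -0.1544, 0.053]
ee_rot: [0.719, 0.695, 0.002, -0.002]
ft_force: [2.0, -0.2, -0.7]
opening: 0.0336
```

```bash
python3 -c "
from h import *
st()"
```

```text
t 10.6167 pos [ 0.5363 -0.1544  0.053 ] shift [-0.   -1.46  0.01] turn [-0.   -0.07  0.02] F [ 2.  -0.2 -0.7] open 0.0336
plane [-0.0022  0.0048] film [ 0.5841 -0.1559  0.0357]
stage tcp x,y mm -53.7 0.2 bar~ 49.3 F along 2.0 lat -0.1 Fz -0.7
```

Request:
arm_command:
  commands: [0,0.04,0,0,0,0,1,0,0,0,0,0,0,1]

```text
time: 10.83
eef_pos: [0.5364, -0.1545, 0.0529]
ee_rot: [0.719, 0.695, 0.001, -0.003]
ft_force: [0.9, -0.5, 0.8]
opening: 0.0336
```

```bash
python3 -c "
from h import *
st()"
```

```text
t 10.8333 pos [ 0.5364 -0.1545  0.0529] shift [-0.   -1.46  0.01] turn [-0.04 -0.07  0.02] F [ 0.9 -0.5  0.8] open 0.0336
plane [-0.0019  0.0051] film [ 0.5839 -0.1559  0.0357]
stage tcp x,y mm -53.7 0.2 bar~ 49.3 F along 0.9 lat -0.5 Fz 0.8
```

Request:
arm_command:
  commands: [0,0.06,0,-0.05,0,0,1,0,0.06,0,-0.05,0,0,1]

```text
time: 11.05
eef_pos: [0.5369, -0.1543, 0.0527]
ee_rot: [0.719, 0.696, 0.001, -0.004]
ft_force: [-10.1, -1.6, 8.9]
opening: 0.0335
```

```bash
python3 -c "
from h import *
st()"
```

```text
t 11.05 pos [ 0.5369 -0.1543  0.0527] shift [-0.01 -1.47  0.01] turn [-0.04 -0.08  0.03] F [-10.1  -1.6   8.9] open 0.0335
plane [-0.0012  0.0027] film [ 0.5843 -0.1558  0.0356]
stage tcp x,y mm -53.2 0.4 bar~ 49.8 F along -10.1 lat -1.9 Fz 8.9
```

```bash
cat >> h.py <<'E'
def red(new=None):
    if new:
        p,d=bot.grab_frame('side');cv2.imwrite(f'pics/{new}.png',cv2.resize(p[170:270,290:430],None,fx=5,fy=5,interpolation=2))
    for n in ["s5","s6","s7"]+([new] if new else []):
        i=cv2.imread(f"pics/{n}.png").astype(float);w=np.clip(i[...,2]-np.maximum(i[...,0],i[...,1])-25,0,None)
        w[:150]=0;w[260:]=0;w[:,:350]=0;w[:,480:]=0
        v,u=np.indices(w.shape);print(n,(w*u).sum()/w.sum()/5,(w*v).sum()/w.sum()/5,w.sum())
E
python3 -c "
from h import *
red('s8')
c=bot.calibration('side');a=[.64,-.158,.04];M=rot(c)
for x in(.64,.65):
    q=M.T@(np.array([x,-.158,.04])-c['xyz']);print(q[:2]/q[2]*c['fx'])"
```

```text
s5 82.53642951067341 40.27594773801864 35743.0
s6 82.43728336036882 40.22477589003671 23426.0
s7 83.02880306363562 39.84962926749776 24546.0
s8 83.31156276997226 39.62297094530078 21993.0
[53.30055168 17.50640981]
[56.53048772 15.91954071]
```

Request:
arm_command:
  commands: [0,0.06,0,-0.06,0,0,1,0,0.06,0,-0.06,0,0,1]

```text
time: 11.32
eef_pos: [0.5369, -0.1543, 0.0527]
ee_rot: [0.718, 0.696, 0.002, -0.004]
ft_force: [-9.9, -1.5, 7.4]
opening: 0.0337
```

```bash
python3 -c "
from h import *
st();red('s9')
p,d=bot.grab_frame('top');c=bot.calibration('top')
cv2.imwrite('pics/t9.png',np.hstack([cv2.resize(p[140:200,340:400],None,fx=6.5,fy=6.5,interpolation=2),cv2.resize(cv2.imread('pics/s9.png')[100:300,270:470],(390,390),interpolation=2)]))"
```

```text
t 11.3167 pos [ 0.5369 -0.1543  0.0527] shift [-0.   -1.47  0.01] turn [-0.03 -0.09  0.03] F [-9.9 -1.5  7.4] open 0.0337
plane [-0.0012  0.0041] film [ 0.5844 -0.1558  0.0356]
stage tcp x,y mm -53.1 0.4 bar~ 49.9 F along -9.9 lat -1.8 Fz 7.4
s5 82.53642951067341 40.27594773801864 35743.0
s6 82.43728336036882 40.22477589003671 23426.0
s7 83.02880306363562 39.84962926749776 24546.0
s9 83.31461718992162 39.620289598370455 22583.0
```

View pics/t9.png

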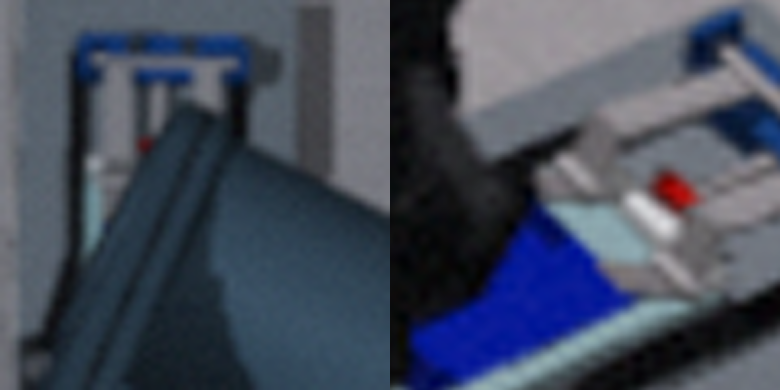

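Request:
arm_command:
  commands: [0,0,-0.03,0,0,0,1,0,0,-0.01,0,0,0,0.5,0,0,0,0,0,0,0.2,0,0,0,0,0,0,0,0,0,0,0,0,0,0,0,0,0,0,0,0,0]

```text
time: 11.97
eef_pos: [0.5381, -0.1542, 0.0545]
ee_rot: [0.718, 0.696, 0.003, -0.003]
ft_force: [0.0, 0.2, 0.5]
opening: 0.0853
```

```bash
python3 -c "
from h import *
st();red('s10')"
```

```text
t 11.9667 pos [ 0.5381 -0.1542  0.0545] shift [-0.01 -1.5   0.05] turn [ 0.01 -0.09  0.03] F [0.  0.2 0.5] open 0.0853
plane [-0.0011 -0.0011] film [ 0.5844 -0.1554  0.0355]
stage tcp x,y mm -52.0 0.5 bar~ 51.0 F along 0.0 lat 0.2 Fz 0.5
s5 82.53642951067341 40.27594773801864 35743.0
s6 82.43728336036882 40.22477589003671 23426.0
s7 83.02880306363562 39.84962926749776 24546.0
s10 83.12321270250665 39.84579672765374 24814.0
```

Request:
arm_command:
  commands: [0,0,-0.3,0,0,0,0,0,0,-0.7,0,0,0,0,0,0,-0.9,0,0,0,0,0,0,-0.9,0,0,0,0,0,-0.9,0,0,0,0,0,0,-0.9,0,0,0,0,0,0,-0.9,0,0,0,0,0,0,-0.9,0,0,0,0,0]

```text
time: 12.73
eef_pos: [0.3974, -0.1521, 0.1716]
ee_rot: [0.717, 0.697, 0.004, 0.001]
ft_force: [-0.1, -0.7, 1.0]
opening: 0.0851
```

Run:
```python
from h import *
togo((.45,-.155,.2),88);red('s11')
c=bot.calibration('wrist');p,d=bot.grab_frame('wrist');P=cloud(c,d)
ct=bot.calibration('top');pt,dt=bot.grab_frame('top');Pt=cloud(ct,dt)
a=np.radians(-2.05)
for n,Q in(("wrist",P),("top",Pt)):
    X=Q[...,0]-.590;Y=Q[...,1]+.1566
    sx=(X*np.cos(a)+Y*np.sin(a))*1e3;sy=(-X*np.sin(a)+Y*np.cos(a))*1e3;z=Q[...,2]*1e3
    print(n)
    for yc in(20,-20,0):
        print(yc,[(x,int(g.sum()),round(float(np.median(z[g])),1)) for x in range(20,104,6) for g in[(abs(sx-x)<3)&(abs(sy-yc)<5)&(z>20)&(z<70)] if g.sum()])
s=cv2.imread('pics/s11.png')[80:300,250:560];t=pt[140:235,335:400]
t=cv2.resize(t,None,fx=5,fy=5,interpolation=2);s=cv2.resize(s,(int(310*475/220),475)) ;s=s[:,:470]
cv2.imwrite('pics/f.png',np.hstack([t,s]))
```

```text
t 12.7333 pos [ 0.3974 -0.1521  0.1716] shift [-0.03  1.32 -0.7 ] turn [ 0.07 -0.06  0.08] F [-0.1 -0.7  1. ] open 0.0851
s5 82.53642951067341 40.27594773801864 35743.0
s6 82.43728336036882 40.22477589003671 23426.0
s7 83.02880306363562 39.84962926749776 24546.0
s11 83.13238700037355 39.854422446353716 24093.0
wrist
20 []
-20 []
0 []
top
20 [(20, 9, 38.7), (26, 8, 48.1), (32, 7, 42.0), (38, 7, 43.6), (44, 7, 45.1), (50, 6, 53.7), (56, 6, 54.8), (62, 7, 53.8), (68, 6, 51.6), (74, 5, 51.2), (80, 7, 51.0), (86, 7, 52.0), (92, 8, 50.4), (98, 4, 44.4)]
-20 [(20, 9, 36.1), (26, 6, 45.6), (32, 5, 43.1), (38, 6, 41.1), (44, 9, 48.9), (50, 7, 55.2), (56, 9, 53.4), (62, 7, 52.7), (68, 7, 52.6), (74, 10, 50.9), (80, 9, 50.6), (86, 7, 50.9), (92, 7, 49.8), (98, 8, 48.4)]
0 [(20, 6, 35.5), (26, 6, 34.7), (32, 6, 34.2), (38, 7, 36.1), (44, 8, 39.3), (50, 4, 42.4), (56, 10, 42.2), (62, 5, 43.3), (68, 6, 40.4), (74, 6, 42.0), (80, 6, 39.9), (86, 8, 40.4), (92, 8, 47.4), (98, 7, 47.8)]
```

View pics/f.png

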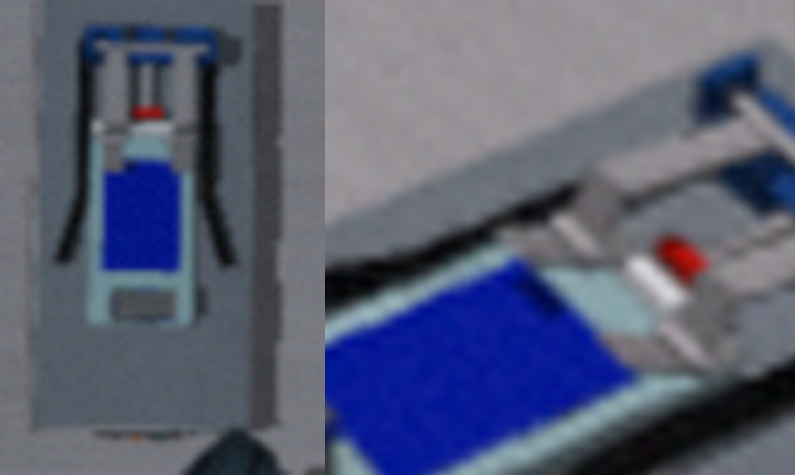

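```bash
python3 -c "
from h import *
print(bot.sign_off())"
```

```text
the job is handed in; nothing more can be done
None
```

The blue plate is in the test stage, with both clips apparently snapped down behind its bar. The gripper has let go and is clear of everything, and I handed the job in at about 12.9 s. No verdict was reported.

I gripped the plate by its block and laid it flat on the deck in front of the clips, then slid it in by feel. The resistance rose to about 23 N including deck friction, then fell away as the clips passed over the bar.

Last checks before handing in:
- **Plate:** it lies flat, tilted about 0.002 rad when last measured just after release. It did not move along the stage when released, and it was roughly in line with the stage by eye and from the gripper's angle.
- **Clips:** the top of each nose sits about 41–43 mm above the bench, which fits a nose resting on the glass. On top of the bar it would be about 47 mm, and empty about 36 mm.
- **Stop:** it is pushed in by roughly 2 mm, judged from how far its red colour moved in the side picture. That picture method is only good to about 0.5–1 mm because the bar partly hides the stop.
- **Other objects:** I never touched the other plates, the wash bottle or the mortar, but I did not measure them again at the end.

- **Not confirmed:** I never read the clip angles directly, and the wrist camera gave no usable depth on the clips in the final check. The clip result rests on the top and side cameras alone. Likewise, I judged that both clips rode up on the bar only from the force drop and the pictures.

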